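# Slide the stock bin home and latch the bay gate

## Robot

A 6-joint arm with a two-finger parallel gripper is mounted at the origin on the work surface. World frame = base frame: x ahead of the robot, y to its left, z up, the work surface at z = 0. Lengths are in m, angles in rad, forces in N, time in s.
With the tool pointing down it reaches from about 0.35 to 0.725 m from the base axis. Payload 6 kg.
Tool frame: the origin (TCP) lies on the mounting face of the last link; the fingertips stand 173 mm ahead of it and the grasp point (between the pads) lies 155 mm ahead of it; z points along the fingers, y is the line along which they close (so a half turn about z gives the same grasp; the last joint's range is limited). The gripper opens to 85 mm and grips with 20 to 120 N. Pads are 22 mm wide; open, the fingers measure 114 mm over their backs; the gripper's body (76 mm by 85 mm) begins 54 mm behind the grasp point. The pads swing forward as they close: fully open they stand 13 mm farther back than shut.
Start: joints at [1.607, 0.04, 0.085, 0, -1.615, -0.334], TCP at [0.176, 0.574, 0.405] pointing down, gripper open.
Joint ranges: [-2.56, 2.56], [-1.29, 2.01], [-1.08, 1.49], [-3.29, 1.98], [-2.81, -0.18], [-2.99, 2.99]. Speed limits (rad/s): [2.57, 2.57, 3.01, 3.14, 3.14, 3.14].

## Interface

Orientations are given as a unit quaternion [x, y, z, w].
In Python, from rig import monitor, imaging, order gives the robot as it stands.
- The arm moves only by the shell command python3 -m handwheel 'ROWS' [OPENING]. ROWS is a JSON object of lists of equal length, an entry for each row: "offset": the shift along the tool's x, y, z in cm, a list of three; "spin": the turn about the tool's z in degrees. In form: {"offset": [[dx, dy, dz], ...], "spin": [spin, ...]}. A call has 1 to 5 rows; each row shifts and turns the commanded pose from where the row before left it, along the tool's axes as they then stand; what a row does not reach is not made up. A row lasts 1/8 s, in which the tool goes at most 62.5 mm and 10.7 degrees, less where a joint would pass 70% of its speed; a pose out of reach is approached as far as the arm can. A call is refused whole if a number of a shift passes 6.25 or a number of a turn 10.7, either way. A call with a gripper value outside its range is refused whole. OPENING is the opening, from -1 (shut) to 1 (fully open), set as the call begins (- or left out, the last holds). The fingers move at their own pace and stop on an object; the grip force is fixed at half the most. Time passes only in rows, so rows that do not move let the fingers close. It gives the time, the measured TCP pose, the force, the opening and the grip force at its end, in the units of the state.
- monitor.observe(): the state, without advancing time (a new reading comes with each control period).
- imaging.read_camera(name): name is "side" or "top"; returns a dict with "img" (420x560x3 uint8, red, green, blue), "vfov" (degrees; the focal length in pixels is half the picture's height over the tangent of half this angle, whatever the lens; pixels are square), "cx", "cy" (the principal point, pixels), "origin" and "attitude" of the camera in the world. Camera axes: x right, y down, z forward; pixel columns grow to the right and rows downward; lengths in m; the calibration is good to about 2 mm. A picture is of the moment at which its call begins. There is no depth.
- order.close_job(): hands the job in; it is judged then, once.
The state is a dict: "clock": time; "joint_pos": joint angles; "joint_velocities": joint speeds; "joint_efforts": joint torques, N m; "tool_pos": TCP position; "ee_rot": TCP orientation; "contact_force": force on the tool from outside, world axes, zero at the start; "ft_torque": the same for the moment, N m; "finger_gap": finger opening in m; "finger_force": force on a finger pad.
Only numpy, scipy, OpenCV 4.12 (cv2) and the standard library are available. Lean on these libraries where they do the work, as an engineer would, in place of code of your own. Each camera call takes 0.05 s, during which the arm holds its last target. There are 200 camera calls.

## Task

In the dry store's stainless stock bay, first slide the pulled-out bin fully home against the back wall while the gate is still open, then push the gate shut until its sprung latch snaps in and holds it. Push firmly but gently, never forcing or slamming the gate, keep the two tubs in the bin upright and leave the other things on the worktop where they are.

Things in the scene. Friction and masses are not known exactly. Their poses are not given: they have to be found in the camera images.
- bay: Open-topped stainless stock bay fixed on the worktop, 206 wide, 200 deep; side and back walls 120 high, front posts 135 high. Origin: middle of its front opening, on the worktop; x points into the bay (about away from the robot), y left, z up. Floor top at z = 4; inner faces of side walls at y = +-97, of the back wall at x = 195. Gate hinge at x = 0, y = 90.
- latch_post (a point): Top of the right-hand front post, 135 high, at bay x = 0, y = -112. Inside it, on a clamped carriage, sit the strike lip (height 95), a rubber stop and a spring plunger. The carriage was set by hand anywhere within 9 mm either way along the bay's x, so the exact place where the gate latches is not known and must be felt.
- gate (a joint): Gate angle (rad): 0 = parallel to the bay's front, grows as it swings open towards the robot, at most 1.75. Starts wide open; turns freely, stays where left. Flat aluminium panel 164 wide, 118 high, 8 thick, from 14 to 132 above the worktop. Bevelled spring bolt on its free edge, at height 95. Latched it rests between -0.045 and 0.07, by the strike. Small knob on the outer face, 55 from the hinge, 24 proud.
- gate_hinge (a point): Point on the gate's vertical hinge axis, 73 above the worktop, in the panel's mid-plane. Left of the bay's opening.
- gate_push (a point): Point on the gate's flat outer face, 120 from the hinge axis and 48 from the free edge, 95 above the worktop: a good place to push. Axes are the gate's: x in the closing direction, y towards the hinge, z up. Force here when shutting: plunger up to 4 N over the last 30 mm, bolt on the strike 4 to 10 N more, then the snap, and 2 mm later a stop where it rises steeply; over 30 N is forcing. Unlatched, it springs back beyond 0.11 rad.
- bin: Clear plastic open-topped stock bin, 170 long (x), 105 wide (y), 80 high, walls 4 thick, about 0.6 kg with its tubs; it stands on the bay's floor, pulled out so that its front wall sticks out of the opening. Origin: centre of its underside; x along its length, into the bay. Home means its back wall touches the bay's back wall (origin 110 behind the front plane of the bay).
- tub0: Small glass tub with a brass lid, 42 diameter, 66 high, standing in the rear of the bin on the left; origin at the centre of its underside, z up.
- tub1: The same kind of tub, in the rear of the bin on the right; origin at the centre of its underside, z up.
- sauce: Brown sauce bottle, 60 diameter, 190 high, on the worktop right of the bay; origin at the centre of its underside. Leave it alone.
- sesame_jar: Glass jar with brass lid, 72 diameter, 130 high, right of the bay; origin at the centre of its underside. Leave it alone.
- cup: Steel measuring cup, 72 diameter, 70 high, left of the bay; origin at the centre of its underside. Leave it alone.
- can: Metal can, 74 diameter, 80 high, left of the bay, clear of the gate's swing; origin at the centre of its underside. Leave it alone.
- carton: Cardboard carton 70 x 100, 120 high, on the worktop to the right; origin at the centre of its underside. Leave it alone.
Mind the look-alikes: they are no part of the job. Leave any turquoise look-alike of the bin alone.

How it is judged:
On the way:
1. the bin is fully home in the bay while the gate is still open (x of bin in the frame of bay above 0.104 m and value of joint gate above 0.5 rad), for 0.2 s.
At the end, for the whole second after the job is handed in: The gate stays latched by itself, at an angle below 0.09 rad and at rest; the bin is home, its origin more than 102 mm behind the bay's front plane (8 mm short of the back wall at most) and at rest; both tubs stand upright within 0.2 rad (value of joint gate below 0.09 rad and x of bin in the frame of bay above 0.102 m and angle between each of tub0, tub1's own z axis and vertical below 0.2 rad and linear speed of bin below 0.02 m/s and velocity of joint gate between -0.05 and 0.05 rad/s); the robot touches nothing.
It fails at once if the gate is forced: a push of more than 30 N on it (contact force between gate and the fingers above 30 N or contact force between gate and the arm above 30 N).
It fails at once if the gate is slammed: it swings shut faster than 2.5 rad/s (velocity of joint gate below -2.5 rad/s).
It fails at once if a tub in the bin tips over (angle between any of tub0, tub1's own z axis and vertical above 0.6 rad).
It fails at once if another thing on the worktop is shifted more than 30 mm (distance of any of sauce, sesame_jar, cup, can, carton from where it was at the start of the episode above 0.03 m).
It also fails if it takes over 72 s, if anything falls off the work surface, if the arm or the gripper's body presses on something with over 40 N, if the wrist force passes 120 N, or if a joint passes its speed limit or range.

## Working session

There is one attempt and no reset: what is moved stays moved. The work goes in short steps, Python scripts to look and compute and a shell command to move; the robot and the scene stay as the last step left them, time stands still between calls to the robot, and variables do not carry over. Pictures are saved under pics/ and viewed, at most 10 in all, crops included, and the job is handed in when it is done.

```bash
mkdir -p pics
cat > h.py <<'E'
import numpy as np, cv2
from scipy.spatial.transform import Rotation as R
from rig import monitor, imaging, order
def cam(n,f=None):
    c=imaging.read_camera(n)
    if f: cv2.imwrite('pics/'+f,c['img'][:,:,::-1])
    return c
def Rc(c):
    a=np.array(c['attitude'],float)
    return a if a.shape==(3,3) else R.from_quat(a).as_matrix()
def F(c): return 210/np.tan(np.radians(c['vfov'])/2)
def ray(c,u,v):
    return np.array(c['origin']),Rc(c)@np.array([(u-c['cx'])/F(c),(v-c['cy'])/F(c),1])
def at(c,u,v,z):
    o,d=ray(c,u,v); return o+d*(z-o[2])/d[2]
def proj(c,p):
    q=Rc(c).T@(np.array(p)-c['origin']); return q[:2]/q[2]*F(c)+[c['cx'],c['cy']]
def tri(c1,p1,c2,p2):
    o1,d1=ray(c1,*p1);o2,d2=ray(c2,*p2)
    s=np.linalg.lstsq(np.c_[d1,-d2],o2-o1,rcond=None)[0]
    a,b=o1+s[0]*d1,o2+s[1]*d2; return (a+b)/2,np.linalg.norm(a-b)
E
python3 - <<'E'
from h import *
for n in('top','side'):
    c=cam(n,n+'0.png'); print(n,{k:v for k,v in c.items() if k!='img'})
print(monitor.observe())
E
```

```text
top {'vfov': 47.82175038653067, 'cx': 282.1320073934663, 'cy': 204.936236618798, 'origin': array([ 0.35984933, -0.07374723,  1.10528927]), 'attitude': array([ 0.73778365, -0.66629419,  0.07208507, -0.08081513])}
side {'vfov': 54.40320128368985, 'cx': 281.6082941306981, 'cy': 210.16856064395546, 'origin': array([ 0.49299625, -0.86445933,  0.90406867]), 'attitude': array([ 0.92510192, -0.04567093,  0.01087779, -0.37680537])}
{'clock': 0.1, 'joint_pos': array([ 1.60671071e+00,  4.07865987e-02,  8.38992235e-02, -3.90929339e-04,
       -1.61550650e+00, -3.33691541e-01]), 'joint_velocities': array([-1.08350152e-03, -3.19481838e-03,  1.19312893e-03,  9.95471263e-05,
        1.42143029e-03,  1.46035222e-03]), 'joint_efforts': array([-5.00116599e-03, -3.69350302e+01,  3.48279297e+01,  6.95197061e+00,
       -4.65370293e-03, -1.40953905e-06]), 'tool_pos': array([0.17594939, 0.57360762, 0.40375585]), 'ee_rot': array([ 9.88937494e-01, -1.48330565e-01, -4.51740284e-05,  8.21056224e-04]), 'contact_force': array([ 1.27687063,  1.80934651, -0.5750171 ]), 'ft_torque': array([ 0.04263386,  0.06080269, -0.02380318]), 'finger_force': 0.0, 'finger_gap': 0.08536163042939525}
```

View pics/top0.png

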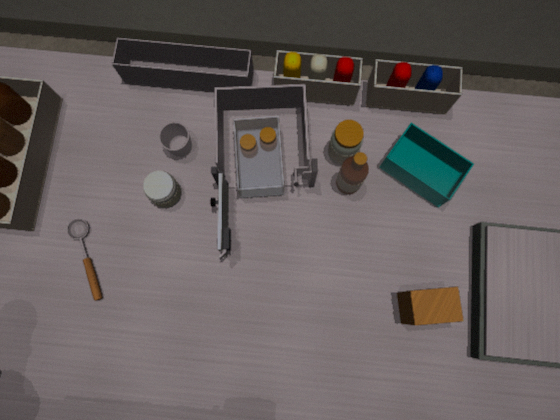

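View pics/side0.png

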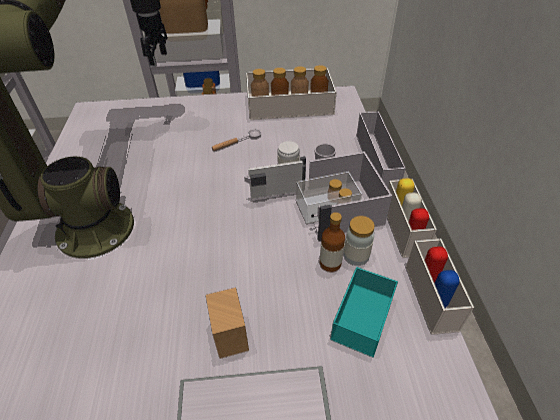

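Top view: the clear bin with two brass-lidded tubs is at (258,158), inside the bay (215–310, 88–190), and the gate stands open from about (217,178) to (224,258). Three things could be taken for the bin: the turquoise bin at (427,165), the grey empty tray at (185,65) and the clear bin at (258,158). By the description it is the clear one. Next is a close crop to check that.

Run:
```python
from h import *
a=cv2.imread('pics/top0.png')[75:270,140:390]
a=cv2.resize(a,None,fx=3,fy=3,interpolation=cv2.INTER_CUBIC); a=cv2.convertScaleAbs(a,alpha=1.6)
cv2.imwrite('pics/crop0.png',a)
```

```text
(no output)
```

View pics/crop0.png

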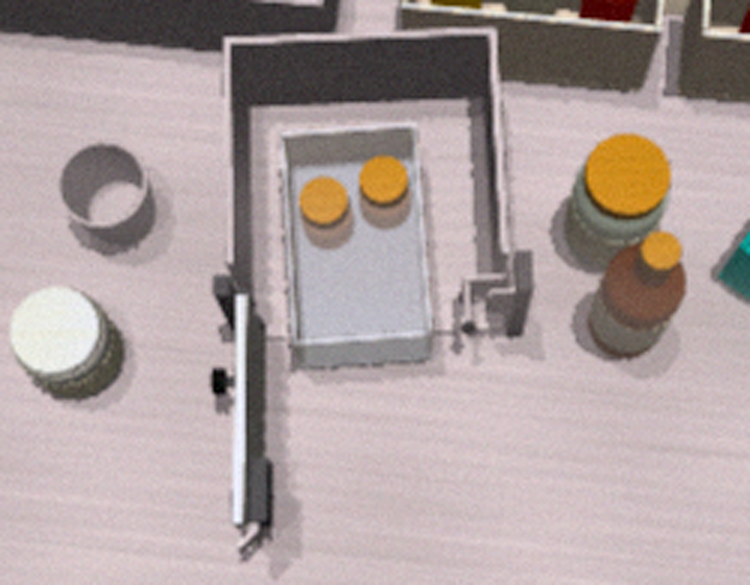

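The crop confirms the clear bin, with brass lids at crop (324,200) and (384,180) and its front rim at crop (292,345) to (430,340). The gate's top edge runs from crop (241,295) to (238,522). Converting these to positions.

Run:
```python
from h import *
c=cam('top')
P={}
def q(n,x,y,z): P[n]=at(c,x/3+140,y/3+75,z); print(n,P[n].round(4))
q('backL',226,40,.12);q('backR',497,33,.12)
q('postLtop',222,278,.135);q('postRtop',524,255,.135)
q('wallLfront_in',236,272,.12)
q('rimBL',283,130,.084);q('rimBR',417,125,.084);q('rimFR',430,338,.084);q('rimFL',290,344,.084)
q('gH',241,295,.132);q('gE',238,522,.132)
q('lid0',324,200,.074);q('lid1',384,180,.074)
q('sauce',662,250,.19);q('jar',628,175,.13);q('cup',104,187,.07);q('can',58,330,.08)
n=np.linalg.norm
print('bayw',n(P['backL']-P['backR']),'binw',n(P['rimBL']-P['rimBR']),n(P['rimFL']-P['rimFR']),'binl',n(P['rimBL']-P['rimFL']),n(P['rimBR']-P['rimFR']),'gate',n(P['gH']-P['gE']))
b=P['backL']-P['backR']; yaw=np.arctan2(-b[0],b[1]); 
bb=P['rimFL']+P['rimBL']-P['rimFR']-P['rimBR']; print('bayyaw',yaw,'binyaw',np.arctan2(-bb[0],bb[1]))
X=np.array([np.cos(yaw),np.sin(yaw),0]);Y=np.array([-X[1],X[0],0])
O=(P['backL']+P['backR'])/2-X*.2; O[2]=0
for k,v in P.items(): print(k,'bay',((v-O)@X).round(4),((v-O)@Y).round(4))
print('O',O)
```

```text
backL [0.8282 0.1267 0.12  ]
backR [ 0.8544 -0.0752  0.12  ]
postLtop [0.6389 0.1023 0.135 ]
postRtop [ 0.6777 -0.11    0.135 ]
wallLfront_in [0.6487 0.0956 0.12  ]
rimBL [0.7756 0.0807 0.084 ]
rimBR [ 0.79   -0.0212  0.084 ]
rimFR [ 0.6231 -0.0482  0.084 ]
rimFL [0.6081 0.0546 0.084 ]
gH [0.6286 0.0877 0.132 ]
gE [0.4675 0.0687 0.132 ]
lid0 [0.726  0.0439 0.074 ]
lid1 [ 7.468e-01 -1.000e-04  7.400e-02]
sauce [ 0.6726 -0.2002  0.19  ]
jar [ 0.7476 -0.1801  0.13  ]
cup [0.7208 0.2143 0.07  ]
can [0.6022 0.2287 0.08  ]
bayw 0.203633142063585 binw 0.10285612611216707 0.10389358162490676 binl 0.1695244873298557 0.16906299470179928 gate 0.16220104735259036
bayyaw 0.1292130762353341 binyaw 0.14346682224859594
backL bay 0.2 0.1018
backR bay 0.2 -0.1018
postLtop bay 0.0091 0.102
postRtop bay 0.0203 -0.1136
wallLfront_in bay 0.018 0.094
rimBL bay 0.1419 0.0629
rimBR bay 0.1431 -0.0399
rimFR bay -0.0258 -0.0452
rimFL bay -0.0276 0.0587
gH bay -0.003 0.0889
gE bay -0.1651 0.0908
lid0 bay 0.088 0.0328
lid1 bay 0.103 -0.0134
sauce bay 0.0036 -0.2023
jar bay 0.0805 -0.1921
cup bay 0.1048 0.2025
can bay -0.011 0.232
O [ 6.42956528e-01 -1.52406921e-05  0.00000000e+00]
```

Every size checks out: bay 204 mm, bin 103 × 169 mm, gate 162 mm. Bay origin is about (0.643, 0.000), yaw 0.135, and the bin is at bay x ≈ 0.058, so it needs about 52 mm more. I'll spin the tool onto the bay's axes and shut the fingers. Then I'll travel high to a point in front of the bin.

```bash
python3 -m handwheel '{"offset": [[0,0,0],[0,0,0],[0,0,0],[2.5,5.2,0],[2.5,5.2,0]], "spin": [-10,-10,-4.8,0,0]}' -1
python3 -m handwheel '{"offset": [[2.5,5.2,0],[2.5,5.2,0],[2.5,5.2,0],[2.5,5.2,0],[2.5,5.2,0]], "spin": [0,0,0,0,0]}'
python3 -m handwheel '{"offset": [[2.5,5.2,0],[2.5,5.2,0],[2.5,5.2,0],[2.5,5.2,0],[2.5,5.2,0]], "spin": [0,0,0,0,0]}'
cat > st.py <<'E'
from h import *
s=monitor.observe(); X=np.array([np.cos(.135),np.sin(.135)]);Y=np.array([-X[1],X[0]])
d=s['tool_pos'][:2]-[.643,0]; r=R.from_quat(s['ee_rot']).as_matrix()
print('t',s['clock'],'bay',(d@X).round(4),(d@Y).round(4),'z',s['tool_pos'][2].round(4),'yaw',np.arctan2(r[1,0],r[0,0]).round(4),'F',s['contact_force'].round(1),'gap',s['finger_gap'])
E
python3 st.py
```

```text
clock: 0.78
tool_pos: [0.2399, 0.4764, 0.4039]
ee_rot: [0.998, 0.068, -0.0, 0.001]
contact_force: [0.6, 1.0, -0.1]
finger_gap: -0.0002
finger_force: 0.0
clock: 1.4
tool_pos: [0.3989, 0.2347, 0.4047]
ee_rot: [0.998, 0.068, 0.0, -0.0]
contact_force: [0.9, 0.1, 0.4]
finger_gap: 0.0002
finger_force: 0.0
clock: 2.02
tool_pos: [0.558, -0.0062, 0.4046]
ee_rot: [0.998, 0.067, -0.0, -0.0]
contact_force: [-0.0, 0.6, -0.2]
finger_gap: 0.0001
finger_force: 0.0
t 2.025 bay -0.085 0.0053 z 0.4046 yaw 0.135 F [-0.   0.6 -0.2] gap 6.95349196260938e-05
```

```bash
python3 -m handwheel '{"offset": [[0,0,5],[0,0,5],[0,0,5],[0,0,5],[0,0,0]], "spin": [0,0,0,0,0]}'
python3 -m handwheel '{"offset": [[1,0,0],[1,0,0],[0.5,0,0],[0.5,0,0],[0,0,0]], "spin": [0,0,0,0,0]}'; python3 st.py
python3 - <<'E'
from h import *
t=cam('top')['img'][60:280,120:400,::-1]; s=cam('side')['img'][100:300,200:440,::-1]
f=lambda a:cv2.convertScaleAbs(cv2.resize(a,(400,300),interpolation=cv2.INTER_CUBIC),alpha=1.5)
cv2.imwrite('pics/b1.png',np.hstack([f(t),f(s)]))
E
```

```text
clock: 2.65
tool_pos: [0.5556, -0.0048, 0.2003]
ee_rot: [0.998, 0.067, -0.004, 0.001]
contact_force: [-0.3, -0.2, -0.3]
finger_gap: -0.0002
finger_force: 0.0
clock: 3.28
tool_pos: [0.5873, -0.0003, 0.2048]
ee_rot: [0.998, 0.067, 0.0, 0.0]
contact_force: [1.0, -0.2, -0.9]
finger_gap: -0.0003
finger_force: 0.0
t 3.275 bay -0.0552 0.0072 z 0.2048 yaw 0.1349 F [ 1.  -0.2 -0.9] gap -0.00026205085061896795
```

View pics/b1.png

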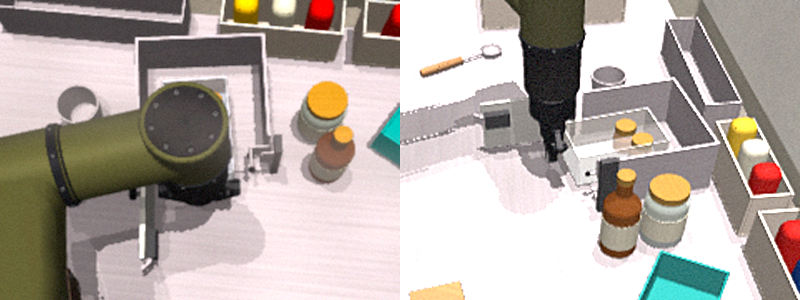

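The fingers sit just in front of the bin's front wall (side panel about (555,150)), clear of the gate. Pushing slowly now.

```bash
for i in 1 2; do python3 -m handwheel '{"offset": [[0.5,0,0],[0.5,0,0],[0.5,0,0],[0.5,0,0],[0.5,0,0]], "spin": [0,0,0,0,0]}' >/dev/null; python3 st.py; done
```

```text
t 4.0 bay -0.0307 0.0073 z 0.2043 yaw 0.1352 F [-5.8  0.   2.3] gap -0.0001351182167953792
t 4.625 bay -0.0052 0.0071 z 0.2044 yaw 0.1348 F [-3.3 -0.7 -0.5] gap 0.0002258479464163791
```

```bash
python3 -m handwheel '{"offset": [[0.3,0,0],[0.3,0,0],[0.3,0,0],[0.3,0,0]], "spin": [0,0,0,0]}' >/dev/null; python3 st.py
python3 -m handwheel '{"offset": [[0.2,0,0],[0.2,0,0]], "spin": [0,0]}' >/dev/null; python3 st.py
```

```text
t 5.125 bay 0.0067 0.0072 z 0.2047 yaw 0.135 F [-4.4  0.6 -2. ] gap 0.00019045171106471008
t 5.375 bay 0.0106 0.0072 z 0.2047 yaw 0.1351 F [-3.8 -0.9  0.1] gap 0.00027487062575253516
```

```bash
for i in 1 2 3; do python3 -m handwheel '{"offset": [[0.2,0,0]], "spin": [0]}' >/dev/null; python3 st.py; done
```

```text
t 5.5 bay 0.0126 0.0072 z 0.2047 yaw 0.135 F [-2.5 -0.8 -0.6] gap 7.559984723486354e-05
t 5.625 bay 0.0146 0.0072 z 0.2047 yaw 0.1351 F [-3.2 -0.1 -1. ] gap -0.00011797022666849404
t 5.75 bay 0.0162 0.0071 z 0.2045 yaw 0.1349 F [-9.8 -1.9  1.4] gap 0.00019817827451203889
```

```bash
python3 -m handwheel '{"offset": [[0.1,0,0],[0.1,0,0],[0,0,0],[0,0,0]], "spin": [0,0,0,0]}' >/dev/null; python3 st.py
```

```text
t 6.25 bay 0.0169 0.0068 z 0.2044 yaw 0.1351 F [-15.5  -2.1   4.7] gap 5.418830583713996e-05
```

The force went up to 15 N at the back wall, so the bin is home. Backing straight out, lifting, and spinning to face the gate.

```bash
python3 -m handwheel '{"offset": [[-1,0,0],[-3,0,0],[-3,0,0],[-3,0,0],[0,0,-5]], "spin": [0,0,0,0,0]}' >/dev/null
python3 -m handwheel '{"offset": [[0,0,-5],[0,0,-5],[0,0,-5],[0,0,0],[0,0,0]], "spin": [0,0,10,10,10]}' >/dev/null
python3 -m handwheel '{"offset": [[0,0,0],[0,0,0],[0,0,0],[0,0,0],[0,0,0]], "spin": [10,10,10,10,10]}' >/dev/null
python3 -m handwheel '{"offset": [[-4.5,1.5,0],[-4.5,1.5,0],[-4.5,1.0,0],[0,0,0]], "spin": [10,0,0,0]}' >/dev/null
python3 st.py
python3 - <<'E'
from h import *
t=cam('top')['img'][60:280,120:400,::-1]; s=cam('side')['img'][100:300,200:440,::-1]
f=lambda a:cv2.convertScaleAbs(cv2.resize(a,(400,300),interpolation=cv2.INTER_CUBIC),alpha=1.5)
cv2.imwrite('pics/b2.png',np.hstack([f(t),f(s)]))
E
```

```text
t 8.625 bay -0.1296 0.1412 z 0.4058 yaw -1.4317 F [-0.3 -0.3  0.5] gap -0.0002078861836303982
```

View pics/b2.png

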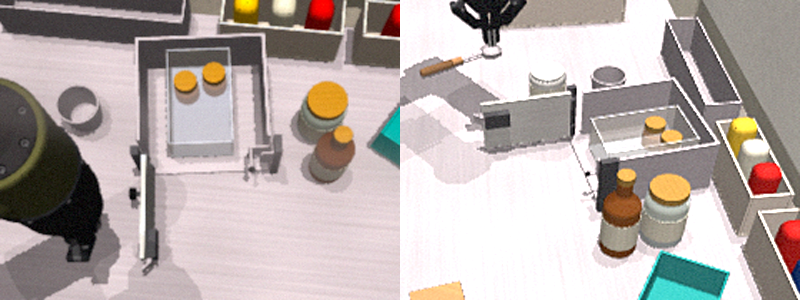

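The bin has moved back and the tubs are upright. The gate is still open, with the fingers high and to its left (top panel (80,250)). I'll check the bin's back rim numerically and work out the gate arc.

```bash
python3 - <<'E'
from h import *
c=cam('top')
X=np.array([np.cos(.135),np.sin(.135)]);Y=np.array([-X[1],X[0]])
for n,u,v,z in(('binBL',166,52,.084),('binBR',231,47,.084),('gH',148,156,.132),('gE',146,259,.132)):
    p=at(c,120+u*.7,60+v*.7333,z)[:2]-[.643,0]; print(n,(p@X).round(4),(p@Y).round(4))
# arc rows: point 120 along, 13.5 behind hinge; displacement in tool axes for a turn of d
for d in(3,5,8):
    a=np.radians(d); p=np.array([-.0135,.12])  # gate frame x closing,y to free edge
    M=np.array([[np.cos(a),np.sin(a)],[-np.sin(a),np.cos(a)]]); print(d,((M@p-p)*100).round(3))
E
python3 -m handwheel '{"offset": [[0,0,5],[0,0,5],[0,0,4],[0,0,1.8],[0,0,0]], "spin": [0,0,0,0,0]}' >/dev/null; python3 st.py
```

```text
binBL 0.1922 0.0572
binBR 0.1978 -0.0488
gH -0.0051 0.0819
gE -0.1668 0.0858
3 [0.63  0.054]
5 [1.051 0.072]
8 [1.683 0.071]
t 9.4 bay -0.1289 0.1383 z 0.2464 yaw -1.4367 F [ 0.2 -0.3  0.6] gap -0.00033838036855843653
```

The bin's back rim is at about 0.195 (back wall 0.195), so it is home. Approaching the gate face.

```bash
python3 -m handwheel '{"offset": [[1,-0.5,0],[1,-0.4,0],[1,0,0],[0.4,0,0],[0,0,0]], "spin": [0,0,0,0,0]}' >/dev/null; python3 st.py
python3 -m handwheel '{"offset": [[0.63,0.05,0],[0.63,0.05,0],[0.63,0.05,0],[0.63,0.05,0],[0.63,0.05,0]], "spin": [-3,-3,-3,-3,-3]}' >/dev/null; python3 st.py
```

```text
t 10.025 bay -0.1201 0.1045 z 0.2468 yaw -1.4364 F [ 0.1 -1.  -1.5] gap 5.67430441671231e-05
t 10.65 bay -0.1193 0.0735 z 0.2467 yaw -1.1717 F [-0.2  0.  -0.7] gap 9.450315685490352e-05
```

```bash
for i in 1 2; do python3 -m handwheel '{"offset": [[1.05,0.07,0],[1.05,0.07,0],[1.05,0.07,0],[1.05,0.07,0],[1.05,0.07,0]], "spin": [-5,-5,-5,-5,-5]}' >/dev/null; python3 st.py; done
python3 - <<'E'
from h import *
t=cam('top')['img'][60:280,120:400,::-1]; s=cam('side')['img'][100:300,200:440,::-1]
f=lambda a:cv2.convertScaleAbs(cv2.resize(a,(400,300),interpolation=cv2.INTER_CUBIC),alpha=1.5)
cv2.imwrite('pics/b3.png',np.hstack([f(t),f(s)]))
E
```

```text
t 11.275 bay -0.1004 0.0247 z 0.2467 yaw -0.7344 F [-0.8  0.7  0.5] gap 0.00012888219573713186
t 11.9 bay -0.0625 -0.0114 z 0.2466 yaw -0.2981 F [-0.4 -0.1  0.2] gap -9.63228362645171e-05
```

View pics/b3.png

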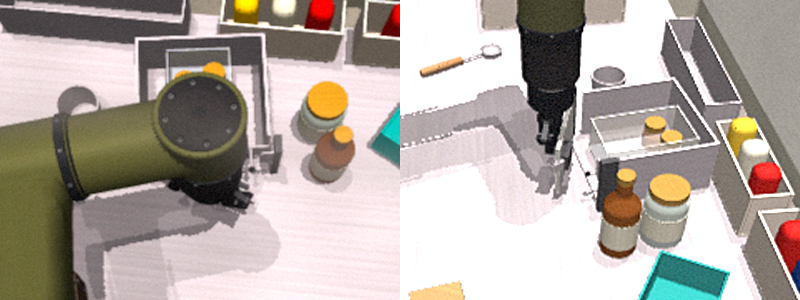

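The gate is following the fingers, now at about 0.43 rad (side panel (565,150)). Slowing down as it gets near the plunger.

```bash
python3 -m handwheel '{"offset": [[0.63,0.05,0],[0.63,0.05,0],[0.63,0.05,0]], "spin": [-3,-3,-3]}' >/dev/null; python3 st.py
for i in 1 2 3 4 ; do python3 -m handwheel '{"offset": [[0.21,0.02,0],[0.21,0.02,0]], "spin": [-1,-1]}' >/dev/null; python3 st.py; done
```

```text
t 12.375 bay -0.0459 -0.0195 z 0.2467 yaw -0.1443 F [-0.4  0.5  0.9] gap 0.0001300367479598811
t 12.625 bay -0.042 -0.0211 z 0.2467 yaw -0.1096 F [-0.5  0.1  0.6] gap 1.7724341452056674e-05
t 12.875 bay -0.0378 -0.0227 z 0.2468 yaw -0.0736 F [0.1 0.  0.5] gap 0.0003448001953748696
t 13.125 bay -0.0337 -0.024 z 0.2468 yaw -0.0385 F [ 0.1 -0.5 -0.3] gap -0.0001380712275988981
t 13.375 bay -0.0298 -0.0251 z 0.2467 yaw -0.0035 F [-1.8 -0.8  1.4] gap 0.0002572776360230121
```

```bash
for i in 1 2 3 4 5 6; do python3 -m handwheel '{"offset": [[0.1,0,0]], "spin": [-0.5]}' >/dev/null; python3 st.py; done
```

```text
t 13.5 bay -0.0288 -0.0254 z 0.2467 yaw 0.0046 F [-2.1 -1.2  1.5] gap 2.5505388680013363e-05
t 13.625 bay -0.0278 -0.0255 z 0.2467 yaw 0.0132 F [-1.4 -1.2  0.6] gap 0.00021313399202486705
t 13.75 bay -0.0268 -0.0256 z 0.2466 yaw 0.022 F [-3.  -1.3  1.4] gap -0.00011681062018724317
t 13.875 bay -0.0258 -0.0256 z 0.2466 yaw 0.0308 F [-3.7 -0.7  1. ] gap -6.527452163362249e-05
t 14.0 bay -0.0248 -0.0257 z 0.2467 yaw 0.0395 F [-3.  -1.1 -0. ] gap -0.0003577675484022494
t 14.125 bay -0.0238 -0.0258 z 0.2467 yaw 0.0483 F [-2.7 -1.5 -0.4] gap 1.6120313111693933e-05
```

```bash
for i in 1 2 3 4 5 6; do python3 -m handwheel '{"offset": [[0.1,0,0]], "spin": [-0.5]}' >/dev/null; python3 st.py; done
```

```text
t 14.25 bay -0.0228 -0.0259 z 0.2467 yaw 0.0571 F [-2.7  0.6  1.2] gap -0.00010441148911333438
t 14.375 bay -0.0218 -0.0259 z 0.2467 yaw 0.0658 F [-2.7 -1.5  0.6] gap -0.00028646538201358577
t 14.5 bay -0.0208 -0.026 z 0.2467 yaw 0.0745 F [-4.8 -1.2  1.5] gap 0.00025493628751846817
t 14.625 bay -0.0202 -0.0262 z 0.2467 yaw 0.083 F [-7.5 -0.4  2.5] gap -0.00023133295190079948
t 14.75 bay -0.0194 -0.0263 z 0.2467 yaw 0.0916 F [-8.  -2.4  3.7] gap -0.0002181835438822973
t 14.875 bay -0.0185 -0.0265 z 0.2467 yaw 0.1002 F [-9.4 -2.7  3.2] gap 0.00041093180978514813
```

The bolt is now riding the strike, at 9–10 N. Going on in finer steps and watching for the snap.

```bash
for i in 1 2 3 4 5; do python3 -m handwheel '{"offset": [[0.06,0,0]], "spin": [-0.3]}' >/dev/null; python3 st.py; done
```

```text
t 15.0 bay -0.0179 -0.0266 z 0.2467 yaw 0.1052 F [-8.9 -2.6  3.5] gap -0.00017864732660754313
t 15.125 bay -0.0174 -0.0267 z 0.2467 yaw 0.1103 F [-9.8 -3.2  3.1] gap 4.98503232580743e-05
t 15.25 bay -0.0168 -0.0268 z 0.2467 yaw 0.1154 F [-6.7 -3.4  2.9] gap 2.4687975328221384e-05
t 15.375 bay -0.0159 -0.0267 z 0.2467 yaw 0.1209 F [-5.3 -1.6  1.3] gap 0.00012412118036421297
t 15.5 bay -0.015 -0.0265 z 0.2467 yaw 0.1265 F [-2.9 -1.8 -0.2] gap -0.00017021634365099926
```

```bash
for i in 1 2 3 4; do python3 -m handwheel '{"offset": [[0.06,0,0]], "spin": [0]}' >/dev/null; python3 st.py; done
```

```text
t 15.625 bay -0.0143 -0.0264 z 0.2467 yaw 0.1264 F [-6.  -3.3  1.3] gap 0.00019841342392373378
t 15.75 bay -0.0138 -0.0264 z 0.2467 yaw 0.1266 F [-5.2 -2.5  1.5] gap 0.00016101033136664534
t 15.875 bay -0.0127 -0.0261 z 0.2467 yaw 0.1267 F [-4.2 -1.   0.4] gap 0.0002720828418980297
t 16.0 bay -0.0124 -0.0261 z 0.2467 yaw 0.1267 F [-5.1 -1.   1.6] gap -0.0003136711743318812
```

```bash
for i in 1 2 3 4; do python3 -m handwheel '{"offset": [[0.06,0,0]], "spin": [0]}' >/dev/null; python3 st.py; done
```

```text
t 16.125 bay -0.012 -0.0261 z 0.2467 yaw 0.1267 F [-5.4 -0.4  1.6] gap -9.156399233714486e-05
t 16.25 bay -0.0114 -0.0261 z 0.2467 yaw 0.1267 F [-5.8 -1.1  1.6] gap -1.9498108228190307e-05
t 16.375 bay -0.0108 -0.0261 z 0.2467 yaw 0.1267 F [-6.1 -1.   2.7] gap -0.00015837128865883588
t 16.5 bay -0.0106 -0.0261 z 0.2467 yaw 0.1269 F [-10.5  -0.7   3.7] gap 6.02167346416184e-05
```

```bash
for i in 1 2 3 4; do python3 -m handwheel '{"offset": [[0.06,0,0]], "spin": [0]}' >/dev/null; python3 st.py; done
```

```text
t 16.625 bay -0.0103 -0.0261 z 0.2467 yaw 0.127 F [-14.3  -0.5   5.4] gap -0.0001317977378911419
t 16.75 bay -0.0101 -0.0261 z 0.2467 yaw 0.1271 F [-16.5  -0.6   7.1] gap 0.00026132576353620293
t 16.875 bay -0.0098 -0.0262 z 0.2467 yaw 0.1272 F [-20.5  -1.    7.6] gap -3.1439941412286195e-05
t 17.0 bay -0.0096 -0.0262 z 0.2466 yaw 0.1273 F [-21.9  -0.2   9.6] gap 0.00011027963585518973
```

The force passed 20 N over less than 1 mm, so this is the stop. Backing off to see whether the latch holds.

```bash
for i in 1 2 3 4 5 6; do python3 -m handwheel '{"offset": [[-0.12,0,0]], "spin": [0]}' >/dev/null; python3 st.py; done
python3 -m handwheel '{"offset": [[-1,0,0],[-2,0,0],[-3,0,0],[-4,0,0],[-4,0,-3]], "spin": [0,0,0,0,0]}' >/dev/null
python3 -m handwheel '{"offset": [[-4,0,-5],[-4,0,-5],[-4,0,-3],[-4,0,0],[0,0,0]], "spin": [0,0,0,0,0]}' >/dev/null; python3 st.py
python3 - <<'E'
from h import *
t=cam('top')['img'][60:280,120:400,::-1]; s=cam('side')['img'][100:300,200:440,::-1]
f=lambda a:cv2.convertScaleAbs(cv2.resize(a,(400,300),interpolation=cv2.INTER_CUBIC),alpha=1.5)
cv2.imwrite('pics/b4.png',np.hstack([f(t),f(s)]))
E
```

```text
t 17.125 bay -0.0101 -0.0261 z 0.2467 yaw 0.127 F [-12.5  -0.2   3.6] gap -0.00031023025213813295
t 17.25 bay -0.0107 -0.0261 z 0.2467 yaw 0.1269 F [-7.  -0.7  1.2] gap 3.504767947197062e-05
t 17.375 bay -0.0115 -0.0261 z 0.2467 yaw 0.1267 F [-4.5 -1.4  0.4] gap 2.7921849868977902e-05
t 17.5 bay -0.0126 -0.0261 z 0.2467 yaw 0.1267 F [-3.2  0.3  1. ] gap -0.00017068186045543488
t 17.625 bay -0.0132 -0.026 z 0.2469 yaw 0.1265 F [ 0.2 -0.2  0.3] gap 0.0001558213078175337
t 17.75 bay -0.0144 -0.026 z 0.247 yaw 0.1265 F [ 0.  -0.8 -0.3] gap -9.653371776362915e-05
t 19.0 bay -0.3152 -0.024 z 0.406 yaw 0.1271 F [0.5 0.8 0.2] gap -0.00035860251299327223
```

View pics/b4.png

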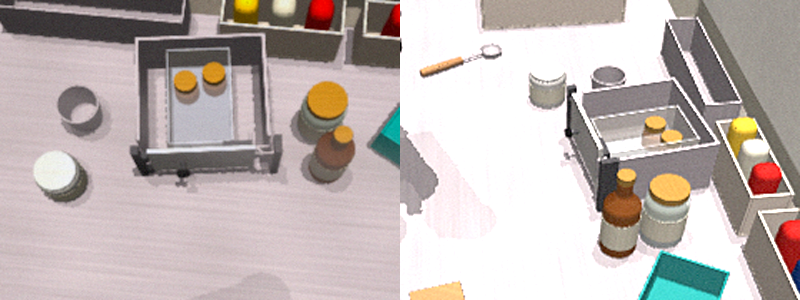

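The picture shows the gate's top edge running straight across the front, from top panel (148,155) to (255,150). The force fell to zero while backing off at about 0 rad, with no spring-back, so the gate is latched. The bin is home, the tubs are upright, the neighbours haven't moved and the arm is clear.

```bash
python3 -c "
from h import *
c=cam('top'); X=np.array([np.cos(.135),np.sin(.135)]);Y=np.array([-X[1],X[0]])
p=[at(c,120+u*.7,60+v*.7333,.132)[:2]-[.643,0] for u,v in((148,155),(255,150))]
d=p[1]-p[0]; print('angle',np.arctan2(-d@X,-d@Y))
print(order.close_job())"
```

```text
angle -0.017387483660824484
the job is handed in; nothing more can be done
None
```

The bin was pushed fully home with the gate still open, then the gate was shut until it latched (about -0.02 rad by camera), and the job is handed in; the hand-in gave no verdict. The push force peaked at about 24 N, under the 30 N limit.

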